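Wind the mitre table up one division with its worm handwheel and nip up the clamp

TASK

Set the tilting mitre table for a 45 degree cut: wind its handwheel clockwise, a few full turns, until the table has come up one division and the orange 45 degree line on the scale drum stands at the red pointer, moving the table by its handwheel only and not straining the shaft with more than about 20 N of side load. Then nip up the slack clamp by pressing its lever down at the thumb pad until it bites, with about 15 N and never more than 25 N, and let go with the lever left down. Leave the spacer jar and the tapping block where they are.

Things in the scene. Friction and masses are not known exactly. Their poses are not given: they have to be found in the camera images.
- mitre_base: fixed cast base of the tilting mitre table, 200 x 280 mm foot; origin under the middle of the table, z up; its y axis is parallel to the tilt axis, which lies 100 mm above the bench; the handwheel stands at its -x -y corner, the scale drum and clamp lever are on its +y side
- tilt_table: aluminium table plate, 150 x 138 mm, with a blue corner tile clamped on it; origin on the tilt axis, z square to the plate: the angle between this z and the z of mitre_base is the tilt, 27 to 33 degrees at the start, wanted 45. One turn of the handwheel tilts it 3 degrees; clockwise from above raises it (its edge at -x goes up). The worm holds it wherever it is left
- pointer_tip (a point): tip of the fixed red pointer at the rim of the black scale drum (radius 62 mm, turns with the table), on the drum's side that looks to +x and up; white lines every 15 degrees on the rim, a longer orange line for 45: it stands under this tip when the tilt is 45 degrees
- wheel_centre (a point): centre of the black handwheel (radius 46 mm) at its upper face, 183 mm above the bench, on its upright axis, about which the handle circles without end; turning takes about 6 N at the handle, after up to 0.7 rad of free lost motion. The slender shaft end bends under side load on the handle, which shifts this point from shaft_axis by 1 mm for each 10 N; over 2.5 mm is too much
- crank_grip (a point): middle of the red crank handle, an upright round grip 16 mm thick and 40 mm tall, 35 mm from the handwheel's axis, its top at 227 mm and this point at 209 mm above the bench; the grip spins freely on its pin, so a gripper that holds it (some 25 N of grip drives it without slipping) may keep its own heading while it circles
- lever_pivot (a point): pivot of the clamp lever, on the tilt axis 100 mm above the bench; the lever swings in the upright plane square to the tilt axis (y of mitre_base)
- lever_pad (a point): middle of the flat black thumb pad (40 x 26 mm, 12 thick, near level when clamped) on the clamp lever, 88 mm from the pivot; slack, this point lies to -x of the pivot, 34 to 54 degrees above level; pressed down it swings with 5 N of drag until it bites, somewhere 11 to 26 degrees above level (each time elsewhere); then the arm bends, 5 N per mm; it stays where it is left
- spacer_jar: open glass jar of tile spacers, 76 mm across, 85 mm high, origin under its middle
- tapping_block: wooden tapping block, 150 x 65 x 36 mm, origin under its middle, long along its x
- shaft_axis (a point): fixed point of mitre_base on the true upright axis of the unloaded handwheel shaft, at the height of wheel_centre

How it is judged:
By the outcome, as a careful person would: the job done as asked, in the order asked, and still so for the second after the job is handed in, with the robot touching nothing.
It also fails if it takes over 72 s, if anything falls off the work surface, if the arm or the gripper's body presses on something with over 40 N, if the wrist force passes 120 N, or if a joint passes its speed limit or range.

ROBOT

A 6-joint arm with a two-finger parallel gripper is mounted at the origin on the work surface. World frame = base frame: x ahead of the robot, y to its left, z up, the work surface at z = 0. Lengths are in m, angles in rad, forces in N, time in s.
With the tool pointing down it reaches from about 0.375 to 0.925 m from the base axis. Payload 5.7 kg.
Tool frame: the origin (TCP) lies between the finger pads; the fingertips stand 14 mm ahead of it and the grasp point (between the pads) lies 5 mm behind it (bot.finger_overhang is the distance from the TCP to the fingertips, in m); z points along the fingers, y is the line along which they close (so a half turn about z gives the same grasp; the last joint's range is limited). The gripper opens to 88 mm and grips with 3 to 60 N. Pads are 20 mm wide; open, the fingers measure 115 mm over their backs; the gripper's body (75 mm by 178 mm) begins 61 mm behind the grasp point.
Start: joints at [1.174, 0.359, 1.51, -0, 1.272, -0.115], TCP at [0.167, 0.576, 0.237] pointing down, gripper open.
Joint ranges: [-2.97, 2.97], [-1.01, 2.36], [0.21, 2.38], [-0.96, 4.11], [0.2, 2.71], [-2.98, 2.98]. Speed limits (rad/s): [2.39, 2.39, 3.14, 3.14, 3.14, 3.14].

INTERFACE

Orientations are given as a 3x3 rotation matrix whose columns are the frame's x, y, z axes.
In Python, from cell import bot gives the robot as it stands. The module is installed in compiled form; this text tells all that it offers.
- The arm moves only by the tool play_rows, never from a script. Its argument "motion" is a list of rows, each a list of 3 entries, a list of its own where there are three numbers: the shift along the tool's x, y, z in m, then the turn about the tool's z in rad, then the gripper's target within -1 to 1 (shut at 1, half-way at 0, fully open at -1). A call has 1 to 5 rows; each row shifts and turns the commanded pose from where the row before left it, along the tool's axes as they then stand; what a row does not reach is not made up. A row lasts 1/10 s, in which the tool goes at most 50 mm and 8.59 degrees, less where a joint would pass 70% of its speed; a pose out of reach is approached as far as the arm can. A call is refused whole if a number of a shift passes 0.05 or a number of a turn 0.15, either way. A call with a gripper value outside its range is refused whole. The fingers move at their own pace and stop on an object; "grip_force" is the grip in N (left out, the last holds). Time passes only in rows, so rows that do not move let the fingers close. It gives the time, the measured TCP pose, the force, the opening and the grip force at its end, in the units of the state.
- bot.observe(): the state, without advancing time (a new reading comes with each control period).
- bot.camera(name): name is "scene" or "top" or "wrist"; returns a dict with "img" (384x512x3 uint8, red, green, blue), "depth" (384x512 float32, m along the optical axis (not along the pixel's ray), 0 where there is no reading), "intrinsics" (3x3 intrinsics, pixels), "dist" ([k1, k2, p1, p2, k3] as OpenCV has them; the pictures are not rectified), "T" (4x4, takes a point from camera to world coordinates). Camera axes: x right, y up, looking along -z (the intrinsics and any distortion apply to the point x, -y, -z); pixel columns grow to the right and rows downward; lengths in m; the calibration is good to about 2 mm. A picture is of the moment at which its call begins.
- bot.finish_job(): hands the job in; it is judged then, once.
The state is a dict: "time": time; "joints": joint angles; "qd": joint speeds; "joint_torque": joint torques, N m; "position": TCP position; "eef_rot": TCP orientation; "contact_force": force on the tool from outside, world axes, zero at the start; "wrist_torque": the same for the moment, N m; "grip_width": finger opening in m; "gripper_force": force on a finger pad.
Only numpy, scipy, OpenCV 4.12 (cv2) and the standard library are available. Lean on these libraries where they do the work, as an engineer would, in place of code of your own. Each camera call takes 0.05 s, during which the arm holds its last target. There are 200 camera calls.

## Working session

There is one attempt and no reset: what is moved stays moved. The work goes in short steps, Python scripts to look and compute and a tool call to move; the robot and the scene stay as the last step left them, time stands still between calls to the robot, and variables do not carry over. Pictures are saved under pics/ and viewed, at most 14 in all, crops included, and the job is handed in when it is done.

Besides the shell and the picture viewer there is one more tool, called after "Emit:" as a command line: name --argument value ..., lists and objects as JSON in quotes. play_rows: Moves the arm, as the interface text tells. Its arguments: {"type":"object","properties":{"motion":{"type":"array","items":{"type":"array"}},"grip_force":{"type":"number"}},"required":["motion"]}

```bash
mkdir -p pics; cat >h.py <<'E'
import numpy as np, cv2
from cell import bot
def shot(n,f=None):
    c=bot.camera(n)
    if f: cv2.imwrite('pics/'+f,c['img'][:,:,::-1])
    return c
def ray(c,uv):
    p=cv2.undistortPoints(np.array([[uv]],float),np.array(c['intrinsics']),np.array(c['dist'],float))[0,0]
    T=np.array(c['T']); d=T[:3,:3]@np.array([p[0],-p[1],-1]); return T[:3,3],d
def onz(c,uv,z):
    o,d=ray(c,uv); return o+d*(z-o[2])/d[2]
def dep(c,uv):
    o,d=ray(c,uv); return o+d*float(c['depth'][int(round(uv[1])),int(round(uv[0]))])
def proj(c,P):
    T=np.array(c['T']); q=(np.array(P)-T[:3,3])@T[:3,:3]; q=q*[1,-1,-1]
    return cv2.projectPoints(q.reshape(1,3),np.zeros(3),np.zeros(3),np.array(c['intrinsics']),np.array(c['dist'],float))[0].ravel()
E
python3 - <<'E'
from h import *
a=shot('scene','s0.png');b=shot('top','t0.png')
for c in (a,b): print(np.round(c['T'],3),c['intrinsics'][0][0],c['dist'])
o=bot.observe();print(o['position'],o['eef_rot'],o['contact_force'],o['time'])
E
```

```text
[[ 1.300e-01 -6.550e-01  7.440e-01  1.408e+00]
 [ 9.920e-01  8.700e-02 -9.600e-02 -1.100e-01]
 [-1.000e-03  7.510e-01  6.610e-01  8.370e-01]
 [ 0.000e+00  0.000e+00  0.000e+00  1.000e+00]] 444.1559195557781 [0.05493562 0.         0.         0.         0.        ]
[[ 6.000e-03  9.870e-01 -1.610e-01  4.720e-01]
 [-9.990e-01  1.000e-03 -3.700e-02 -3.000e-02]
 [-3.600e-02  1.610e-01  9.860e-01  1.164e+00]
 [ 0.000e+00  0.000e+00  0.000e+00  1.000e+00]] 486.2871831792758 [0.03497506 0.         0.         0.         0.        ]
[0.16661403 0.57576636 0.23589104] [[-9.60561848e-01  2.78065675e-01 -6.44581518e-04]
 [ 2.78066361e-01  9.60560594e-01 -1.56319545e-03]
 [ 1.84488608e-04 -1.68078235e-03 -9.99998570e-01]] [0.59059254 0.20015818 0.10674166] 0.1
```

View pics/s0.png

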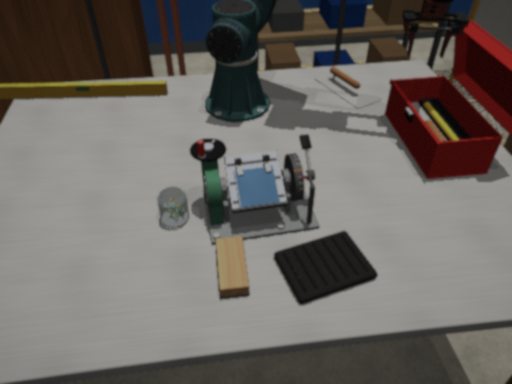

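View pics/t0.png

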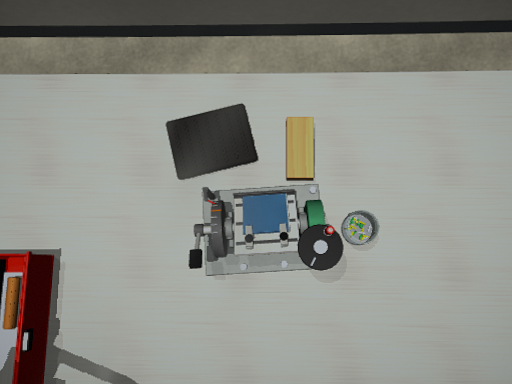

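Scene: the machine sits at about (0.5, 0); in the top view the wheel is at (320,247), the red handle at (329,231), the lever pad at (195,258), the pointer around (210,195), the jar at (360,228) and the block at (300,148).

```bash
python3 - <<'E'
from h import *
b=shot('top');a=shot('scene')
hsv=cv2.cvtColor(b['img'],cv2.COLOR_RGB2HSV)
def blobs(c,m,box,z,name,minA=8):
    M=np.zeros_like(m);x0,y0,x1,y1=box;M[y0:y1,x0:x1]=m[y0:y1,x0:x1]
    n,l,s,ct=cv2.connectedComponentsWithStats(M)
    for i in range(1,n):
        if s[i,4]>=minA: print(name,s[i],np.round(ct[i],1),'onz',np.round(onz(c,ct[i],z),4),'dep',np.round(dep(c,ct[i]),4))
def red(c):
    h=cv2.cvtColor(c['img'],cv2.COLOR_RGB2HSV); return (((h[...,0]<7)|(h[...,0]>172))&(h[...,1]>140)&(h[...,2]>60)).astype(np.uint8)
blobs(b,red(b),(180,170,360,280),.227,'red top')
blobs(a,red(a),(180,120,340,220),.209,'red scene')
for n,c,box in(('t',b,(290,220,350,275)),('s',a,(185,130,235,165))):
    dk=(c['img'].max(2)<60).astype(np.uint8); blobs(c,dk,box,.183,'wheel '+n,40)
dk=(b['img'].max(2)<60).astype(np.uint8); blobs(b,dk,(180,240,210,275),.16,'pad t',20)
dk=(a['img'].max(2)<60).astype(np.uint8); blobs(a,dk,(295,130,315,152),.16,'pad s',20)
# bright hub
g=b['img'][235:260,308:334].min(2)>110; ys,xs=np.nonzero(g);print('hub',xs.mean()+308,ys.mean()+235,onz(b,(xs.mean()+308,ys.mean()+235),.186))
# wheel disc fit by depth height
Z=np.array([[dep(b,(u,v)) for u in range(285,360)] for v in range(210,285)])
m=((abs(Z[...,2]-.183)<.006)).astype(np.uint8)
cs=max(cv2.findContours(m,0,1)[0],key=cv2.contourArea)
(x,y),r=cv2.minEnclosingCircle(cs);print('disc',x+285,y+210,r,onz(b,(x+285,y+210),.183))
im=b['img'][165:295,175:365,::-1];cv2.imwrite('pics/t1.png',cv2.resize(im,None,fx=4,fy=4,interpolation=2))
im=a['img'][120:240,180:330,::-1];cv2.imwrite('pics/s1.png',cv2.resize(im,None,fx=5,fy=5,interpolation=2))
E
```

```text
red top [208 200   7   4  10] [211.  201.8] onz [0.5926 0.0982 0.227 ] dep [0.603  0.1093 0.146 ]
red top [326 226   9   8  36] [329.6 229.7] onz [ 0.5392 -0.131   0.227 ] dep [ 0.5392 -0.131   0.2268]
red scene [197 141   7  15  57] [200.5 147.8] onz [ 0.54   -0.1327  0.209 ] dep [ 0.5417 -0.1326  0.2102]
wheel t [ 298  220   45   50 1341] [319.1 247.3] onz [ 0.5073 -0.1142  0.183 ] dep [ 0.5071 -0.1138  0.1881]
wheel s [191 141  34  24 443] [209.  153.2] onz [ 0.5288 -0.114   0.183 ] dep [ 0.5281 -0.114   0.1824]
pad t [189 249  13  19 220] [195.4 258.2] onz [0.4848 0.1368 0.16  ] dep [0.4847 0.1355 0.1677]
pad s [301 136   9  13  96] [305.  141.8] onz [0.4813 0.1371 0.16  ] dep [0.4882 0.1352 0.1651]
hub 320.1666666666667 246.7469135802469 [ 0.50831874 -0.11612289  0.186     ]
disc 320.0714302062988 246.92856979370117 23.04065704345703 [ 0.50807002 -0.11619185  0.183     ]
```

View pics/t1.png

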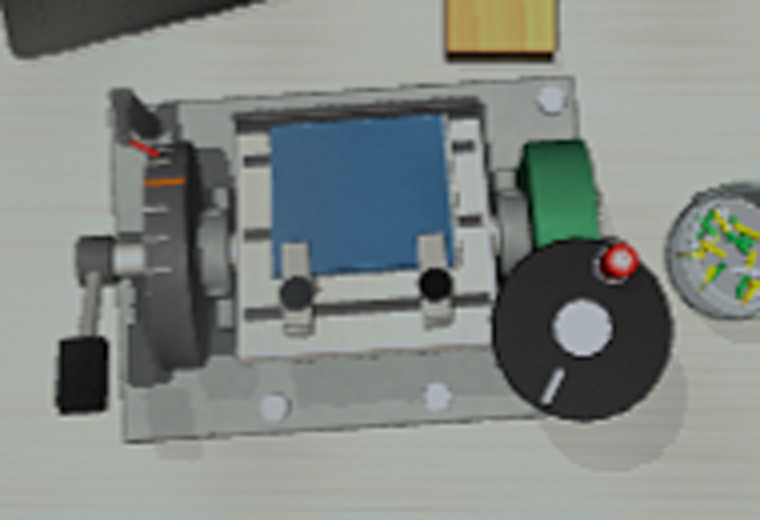

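View pics/s1.png

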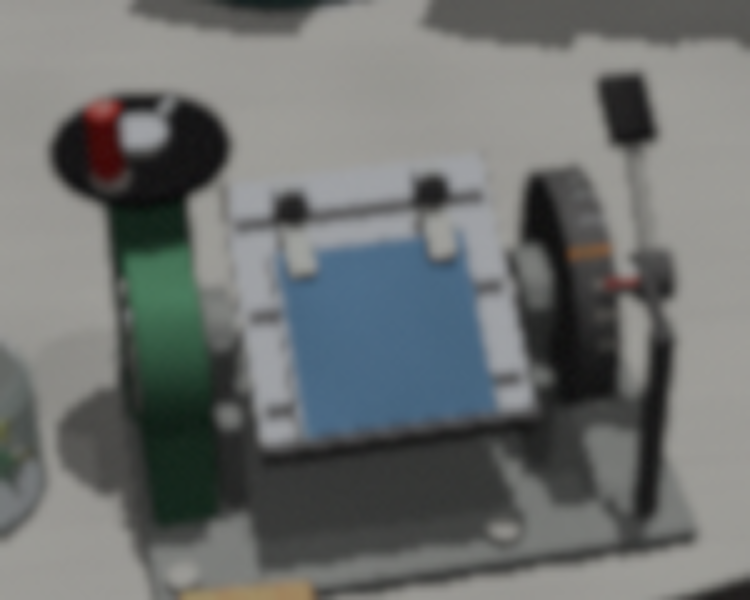

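The close-ups show the orange line one division from the pointer (top crop at (163,182), pointer tip at (157,155)), the lever up, and the red handle at crop (620,262). Next: tilt, yaw and path clearance.

```bash
cat >>h.py <<'E'
def cloud(c,box,st=1):
    x0,y0,x1,y1=box
    return np.array([[dep(c,(u,v)) for u in range(x0,x1,st)] for v in range(y0,y1,st)])
def tilt(c,box=(242,195,290,230)):
    P=cloud(c,box); I=cv2.cvtColor(c['img'][box[1]:box[3],box[0]:box[2]],cv2.COLOR_RGB2HSV)
    q=P[(I[...,0]>95)&(I[...,0]<125)&(I[...,1]>110)]
    for _ in range(3):
        m=q.mean(0);n=np.linalg.svd(q-m,full_matrices=False)[2][2];n*=np.sign(n[2]);r=abs((q-m)@n);q=q[r<max(.0015,2*r.std())]
    return np.degrees(np.arccos(n[2])),np.degrees(np.arctan2(n[1],n[0])),len(q),r.std()
E
python3 - <<'E'
from h import *
b=shot('top');a=shot('scene')
print('tilt top',tilt(b),'scene',tilt(a,(225,160,290,210)))
for k in range(0,17):
    t=k/16;x,y=.167+t*(.538-.167),.576+t*(-.132-.576)
    print(np.round([x,y],2),end=' ')
C=cloud(a,(380,20,512,180),3).reshape(-1,3);C=C[(C[:,2]<1)&(C[:,2]>.02)]
print();print('box',np.round(C.min(0),2),np.round(C.max(0),2))
H=C[C[:,2]>.1];print(np.round(H.min(0),2),np.round(H.max(0),2))
P=cloud(b,(182,170,212,275)).reshape(-1,3)
q=P[(P[:,2]>.13)&(P[:,0]<.52)];print('lever pts',len(q),np.round(q.mean(0),4),q.min(0),q.max(0))
E
```

```text
tilt top (np.float64(30.066495782882004), np.float64(3.5347517841398486), 566, np.float64(0.0005125317331602233)) scene (np.float64(28.63441086849249), np.float64(3.8774421341922674), 181, np.float64(0.0005999922796888471))
[0.17 0.58] [0.19 0.53] [0.21 0.49] [0.24 0.44] [0.26 0.4 ] [0.28 0.35] [0.31 0.31] [0.33 0.27] [0.35 0.22] [0.38 0.18] [0.4  0.13] [0.42 0.09] [0.45 0.05] [0.47 0.  ] [ 0.49 -0.04] [ 0.51 -0.09] [ 0.54 -0.13] 
box [ 0.12 -0.11  0.02] [1.41 0.75 0.84]
[ 0.12 -0.11  0.1 ] [1.41 0.75 0.84]
lever pts 305 [0.4857 0.1269 0.2167] [ 0.46491184 -0.03035043  0.13003156] [0.51901723 0.14987393 1.16393048]
```

Emit:
play_rows --motion '[[[0,0,-0.045],-0.1405,-1],[[0,0,-0.045],-0.1405,-1],[[-0.034,-0.03,0],0,-1],[[-0.034,-0.03,0],0,-1],[[-0.034,-0.03,0],0,-1]]'

```text
time: 0.8
position: [0.2695, 0.4855, 0.3271]
eef_rot: [[-1.0, -0.001, 0.001], [-0.001, 1.0, 0.001], [-0.001, 0.001, -1.0]]
contact_force: [0.3, -0.1, 0.3]
grip_width: 0.0881
gripper_force: 0.0
```

Emit:
play_rows --motion '[[[-0.034,-0.03,0],0,-1],[[-0.034,-0.03,0],0,-1],[[-0.034,-0.03,0],0,-1],[[-0.034,-0.03,0],0,-1],[[-0.034,-0.03,0],0,-1]]'

```text
time: 1.3
position: [0.4398, 0.3347, 0.3267]
eef_rot: [[-1.0, 0.001, 0.0], [0.001, 1.0, 0.0], [-0.0, 0.0, -1.0]]
contact_force: [0.3, 1.1, -0.5]
grip_width: 0.0878
gripper_force: 0.0
```

Emit:
play_rows --motion '[[[-0.01,-0.047,0],0,-1],[[-0.01,-0.047,0],0,-1],[[-0.01,-0.047,0],0,-1],[[-0.01,-0.047,0],0,-1],[[-0.01,-0.047,0],0,-1]]'

```text
time: 1.8
position: [0.4885, 0.0992, 0.3268]
eef_rot: [[-1.0, 0.001, 0.0], [0.001, 1.0, -0.0], [-0.0, -0.0, -1.0]]
contact_force: [0.5, 0.3, 0.6]
grip_width: 0.0876
gripper_force: 0.0
```

Emit:
play_rows --motion '[[[-0.01,-0.047,0],0,-1],[[-0.01,-0.047,0],0,-1],[[-0.01,-0.047,0],0,-1],[[0,-0.03,0],0,-1],[[0,0,0],0,-1]]'

```text
time: 2.3
position: [0.5186, -0.0737, 0.3265]
eef_rot: [[-1.0, 0.005, -0.0], [0.005, 1.0, -0.002], [0.0, -0.002, -1.0]]
contact_force: [-0.7, 1.2, -0.3]
grip_width: 0.0876
gripper_force: 0.0
```

```bash
python3 - <<'E'
from h import *
w=shot('wrist','w0.png');o=bot.observe();print(o['position'],np.round(o['eef_rot'],4),o['contact_force'],o['time'],o['joints'])
h=cv2.cvtColor(w['img'],cv2.COLOR_RGB2HSV);m=(((h[...,0]<7)|(h[...,0]>172))&(h[...,1]>140)&(h[...,2]>60)).astype(np.uint8)
n,l,s,ct=cv2.connectedComponentsWithStats(m)
for i in range(1,n):
    if s[i,4]>30: print(s[i],ct[i],onz(w,ct[i],.22),dep(w,ct[i]))
E
```

```text
[ 0.51829102 -0.07159331  0.32650702] [[-1.0e+00  4.3e-03 -3.0e-04]
 [ 4.3e-03  1.0e+00  0.0e+00]
 [ 3.0e-04  0.0e+00 -1.0e+00]] [ 0.17272548  0.0449173  -0.9182198 ] 2.35 [-2.69304079e-01  1.74772215e-01  1.54287818e+00 -4.39324082e-05
  1.42426172e+00 -1.83579921e+00]
[178 200  20  26 201] [187.45273632 213.24875622] [ 0.53605671 -0.12960609  0.22      ] [ 0.53324997 -0.12791445  0.22742646]
[399 240  16   9  44] [407.36363636 244.20454545] [0.56735782 0.07173411 0.22      ] [0.60330911 0.1120054  0.14817086]
```

View pics/w0.png

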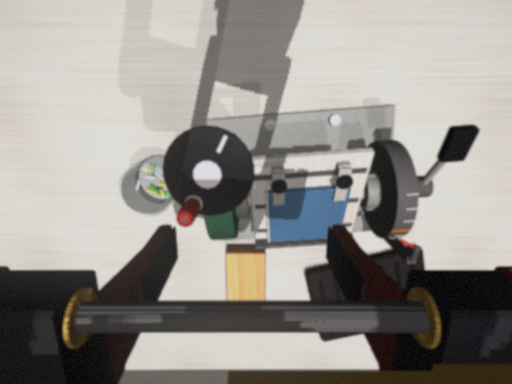

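Wrist view: wheel hub at (207,174), handle at (187,213), nothing else near the handle's height. I'll go above the handle and down.

Emit:
play_rows --motion '[[[-0.0105,-0.03,0.02],0,-1],[[-0.01,-0.0295,0.02],0,-1],[[0,0,0.0],0,-1],[[0,0,0.04],0,-1],[[0,0,0.0],0,-1]]'

```text
time: 2.85
position: [0.5357, -0.1269, 0.2431]
eef_rot: [[-1.0, 0.0, -0.008], [0.0, 1.0, 0.004], [0.008, 0.004, -1.0]]
contact_force: [-0.5, 0.5, 0.2]
grip_width: 0.0877
gripper_force: 0.0
```

```bash
python3 - <<'E'
from h import *
w=shot('wrist');o=bot.observe();print(o['position'],np.round(o['eef_rot'],4),o['contact_force'],o['time'])
h=cv2.cvtColor(w['img'],cv2.COLOR_RGB2HSV);m=(((h[...,0]<7)|(h[...,0]>172))&(h[...,1]>140)&(h[...,2]>60)).astype(np.uint8)
n,l,s,ct=cv2.connectedComponentsWithStats(m)
for i in range(1,n):
    if s[i,4]>30: print(s[i],ct[i],onz(w,ct[i],.22),dep(w,ct[i]))
g=w['img']
print('centre guess px',proj(w,[.508,-.116,.186]),'handle px',proj(w,[.5385,-.131,.227]),proj(w,[.5385,-.131,.19]))
cv2.imwrite('pics/w1.png',g[:,:,::-1])
E
```

```text
[ 0.53684219 -0.12732218  0.24527273] [[-1.0e+00 -3.0e-04 -5.1e-03]
 [-3.0e-04  1.0e+00  2.4e-03]
 [ 5.1e-03  2.4e-03 -1.0e+00]] [ 0.6456303  -0.48265236  0.91717601] 2.9
[229 213  25  41 767] [241.61016949 233.37418514] [ 0.53494082 -0.13115617  0.22      ] [ 0.53168563 -0.1309297   0.22728526]
centre guess px [264.26944747 177.85660374] handle px [241.60301227 243.68006068] [243.01516342 220.68292096]
```

View pics/w1.png

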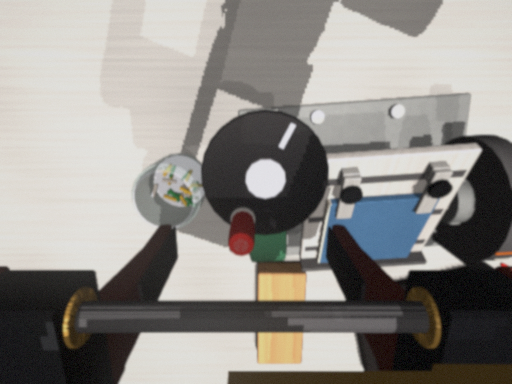

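Hub at (266,179) and handle top at (241,244) match the predicted pixels within 2 px. Descend and check.

Emit:
play_rows --motion '[[[0,0,0.02],0,-1],[[0,0,0.0205],0,-1],[[0,0,0],0,-1],[[0,0,0.0],0,-1],[[0,0,0.0],0,-1]]'

```text
time: 3.4
position: [0.5399, -0.1294, 0.2081]
eef_rot: [[-1.0, 0.0, 0.003], [0.0, 1.0, -0.001], [-0.003, -0.001, -1.0]]
contact_force: [-0.7, 0.0, 1.2]
grip_width: 0.088
gripper_force: 0.0
```

Emit:
play_rows --motion '[[[0,-0.001,0.003],0,1],[[0,0,0],0,1],[[0,0,0],0,1],[[0,0,0.0],0,1],[[0,0,0.0],0,1]]' --grip_force 28

```text
time: 3.9
position: [0.5388, -0.1305, 0.2032]
eef_rot: [[-1.0, 0.001, -0.0], [0.001, 1.0, -0.0], [0.0, -0.0, -1.0]]
contact_force: [0.4, 1.0, 0.5]
grip_width: 0.0518
gripper_force: 0.0
```

Emit:
play_rows --motion '[[[0,0,0],0,1],[[0,0,0],0,1],[[0,0,0],0,1],[[0,0,0.0],0,1]]'

```text
time: 4.3
position: [0.5388, -0.1306, 0.2032]
eef_rot: [[-1.0, 0.001, 0.0], [0.001, 1.0, -0.0], [-0.0, -0.0, -1.0]]
contact_force: [-0.3, -0.2, 0.9]
grip_width: 0.0192
gripper_force: 0.3
```

```bash
python3 - <<'E'
from h import *
w=shot('wrist');o=bot.observe();print(o['position'],np.round(o['eef_rot'],4),o['contact_force'],o['time'],o['grip_width'],o['gripper_force'])
E
```

```text
[ 0.53894774 -0.13063623  0.20322592] [[-1.e+00  8.e-04  3.e-04]
 [ 8.e-04  1.e+00 -4.e-04]
 [-3.e-04 -4.e-04 -1.e+00]] [ 0.56432764 -0.7505088  -0.27588426] 4.35 0.01616641278895947 28.037371553946286
```

```bash
python3 - <<'E'
import numpy as np
f=np.radians(-26-18*np.arange(21));p=np.round(np.c_[-np.cos(f),np.sin(f)]*35.1,1)/1000
d=np.diff(p,axis=0).round(4)
for q in range(4): print(np.degrees(f[5*q]).round(),[[[*r,0],0,1] for r in d[5*q:5*q+5].tolist()])
E
```

```text
-26.0 [[[0.0063, -0.009, 0], 0, 1], [[0.0087, -0.0066, 0], 0, 1], [[0.0104, -0.0036, 0], 0, 1], [[0.011, -0.0002, 0], 0, 1], [[0.0105, 0.0033, 0], 0, 1]]
-116.0 [[[0.009, 0.0063, 0], 0, 1], [[0.0066, 0.0087, 0], 0, 1], [[0.0036, 0.0104, 0], 0, 1], [[0.0002, 0.011, 0], 0, 1], [[-0.0033, 0.0105, 0], 0, 1]]
-206.0 [[[-0.0063, 0.009, 0], 0, 1], [[-0.0087, 0.0066, 0], 0, 1], [[-0.0104, 0.0036, 0], 0, 1], [[-0.011, 0.0002, 0], 0, 1], [[-0.0105, -0.0033, 0], 0, 1]]
-296.0 [[[-0.009, -0.0063, 0], 0, 1], [[-0.0066, -0.0087, 0], 0, 1], [[-0.0036, -0.0104, 0], 0, 1], [[-0.0002, -0.011, 0], 0, 1], [[0.0033, -0.0105, 0], 0, 1]]
```

Emit:
play_rows --motion '[[[0.0063,-0.009,0],0,1],[[0.0087,-0.0066,0],0,1],[[0,0,0],0,1]]'

```text
time: 4.65
position: [0.5241, -0.1472, 0.2035]
eef_rot: [[-1.0, 0.002, 0.002], [0.002, 1.0, -0.001], [-0.002, -0.001, -1.0]]
contact_force: [4.1, -0.7, -2.6]
grip_width: 0.0162
gripper_force: 28.0
```

Emit:
play_rows --motion '[[[0.0104,-0.0036,0],0,1],[[0.011,-0.0002,0],0,1],[[0,0,0],0,1]]'

```text
time: 4.95
position: [0.5024, -0.1514, 0.2035]
eef_rot: [[-1.0, 0.001, 0.002], [0.001, 1.0, -0.003], [-0.002, -0.003, -1.0]]
contact_force: [3.6, -4.5, -3.1]
grip_width: 0.016
gripper_force: 28.0
```

Emit:
play_rows --motion '[[[0.0105,0.0028,0],0,1],[[0.009,0.0063,0],0,1],[[0.0066,0.0087,0],0,1],[[0,0,0],0,1]]'

```text
time: 5.35
position: [0.4755, -0.1327, 0.2033]
eef_rot: [[-1.0, 0.001, -0.0], [0.001, 1.0, -0.002], [0.0, -0.002, -1.0]]
contact_force: [0.7, -3.9, -1.7]
grip_width: 0.0159
gripper_force: 28.0
```

Emit:
play_rows --motion '[[[0.0036,0.0104,0],0,1],[[0.0002,0.011,0],0,1],[[0,0,0],0,1]]'

```text
time: 5.65
position: [0.4722, -0.111, 0.2032]
eef_rot: [[-1.0, -0.0, -0.001], [-0.0, 1.0, -0.001], [0.001, -0.001, -1.0]]
contact_force: [0.5, -3.5, -0.3]
grip_width: 0.0163
gripper_force: 28.0
```

Emit:
play_rows --motion '[[[-0.0033,0.0105,0],0,1],[[-0.0063,0.009,0],0,1],[[-0.0087,0.0066,0],0,1],[[-0.0104,0.0036,0],0,1]]'

```text
time: 6.05
position: [0.4994, -0.0821, 0.2028]
eef_rot: [[-1.0, -0.0, -0.005], [-0.0, 1.0, -0.002], [0.005, -0.002, -1.0]]
contact_force: [-3.9, -7.5, 1.7]
grip_width: 0.0158
gripper_force: 28.0
```

Emit:
play_rows --motion '[[[-0.011,0.0002,0],0,1],[[-0.0105,-0.0033,0],0,1],[[-0.009,-0.0063,0],0,1],[[-0.0066,-0.0087,0],0,1]]'

```text
time: 6.45
position: [0.5361, -0.0975, 0.2027]
eef_rot: [[-1.0, 0.001, -0.006], [0.001, 1.0, 0.004], [0.006, 0.004, -1.0]]
contact_force: [-4.9, 4.7, 4.8]
grip_width: 0.0161
gripper_force: 28.0
```

Emit:
play_rows --motion '[[[-0.0036,-0.0104,0],0,1],[[-0.0002,-0.011,0],0,1],[[0.0033,-0.0105,0],0,1],[[0,0,0],0,1]]'

```text
time: 6.85
position: [0.5389, -0.1308, 0.2031]
eef_rot: [[-1.0, 0.002, -0.0], [0.002, 1.0, 0.002], [0.0, 0.002, -1.0]]
contact_force: [2.2, 2.4, 1.0]
grip_width: 0.0161
gripper_force: 28.0
```

```bash
python3 - <<'E'
from h import *
b=shot('top');o=bot.observe();print(o['position'],o['contact_force'],o['time'])
print(tilt(b))
P=cloud(b,(242,195,290,230));print(np.isfinite(P).mean())
E
```

```text
[ 0.53893956 -0.13068006  0.20314445] [1.51723965 1.35770775 0.86187608] 6.9
(np.float64(32.41613837807844), np.float64(3.9289243679929333), 713, np.float64(0.0004896491138072902))
1.0
```

Emit:
play_rows --motion '[[[0.0063,-0.0095,0],0,1],[[0.0087,-0.0066,0],0,1],[[0.0104,-0.0036,0],0,1],[[0.011,-0.0002,0],0,1],[[0.0105,0.0033,0],0,1]]'

```text
time: 7.4
position: [0.4937, -0.1493, 0.2036]
eef_rot: [[-1.0, 0.001, 0.004], [0.001, 1.0, -0.003], [-0.004, -0.003, -1.0]]
contact_force: [6.2, -4.3, -4.4]
grip_width: 0.0159
gripper_force: 28.0
```

Emit:
play_rows --motion '[[[0.009,0.0063,0],0,1],[[0.0066,0.0087,0],0,1],[[0.0036,0.0104,0],0,1],[[0.0002,0.011,0],0,1],[[-0.0033,0.0105,0],0,1]]'

```text
time: 7.9
position: [0.4749, -0.102, 0.2032]
eef_rot: [[-1.0, 0.0, -0.002], [0.0, 1.0, -0.004], [0.002, -0.004, -1.0]]
contact_force: [0.2, -6.3, -1.2]
grip_width: 0.0163
gripper_force: 28.0
```

Emit:
play_rows --motion '[[[-0.0063,0.009,0],0,1],[[-0.0087,0.0066,0],0,1],[[-0.0104,0.0036,0],0,1],[[-0.011,0.0002,0],0,1],[[-0.0105,-0.0033,0],0,1]]'

```text
time: 8.4
position: [0.5198, -0.0842, 0.2026]
eef_rot: [[-1.0, -0.0, -0.007], [-0.0, 1.0, -0.0], [0.007, -0.0, -1.0]]
contact_force: [-7.5, -0.4, 6.3]
grip_width: 0.0164
gripper_force: 28.0
```

Emit:
play_rows --motion '[[[-0.009,-0.0063,0],0,1],[[-0.0066,-0.0087,0],0,1],[[-0.0036,-0.0104,0],0,1],[[-0.0002,-0.011,0],0,1],[[0.0033,-0.0105,0],0,1]]'

```text
time: 8.9
position: [0.5392, -0.1301, 0.2032]
eef_rot: [[-1.0, 0.001, 0.0], [0.001, 1.0, 0.003], [-0.0, 0.003, -1.0]]
contact_force: [2.4, 6.2, 1.2]
grip_width: 0.0163
gripper_force: 28.0
```

```bash
python3 - <<'E'
from h import *
b=shot('top');o=bot.observe();print(o['position'],o['contact_force'],o['time'])
print(tilt(b))
E
```

```text
[ 0.53863327 -0.13169464  0.20310997] [1.76871205 3.29482897 0.99469629] 8.95
(np.float64(35.371542451183416), np.float64(4.553091459372328), 589, np.float64(0.0004827138731726024))
```

Emit:
play_rows --motion '[[[0.0063,-0.009,0],0,1],[[0.0087,-0.0066,0],0,1],[[0.0104,-0.0036,0],0,1],[[0.011,-0.0002,0],0,1],[[0.0105,0.0033,0],0,1]]'

```text
time: 9.45
position: [0.4936, -0.1494, 0.2036]
eef_rot: [[-1.0, 0.001, 0.004], [0.001, 1.0, -0.004], [-0.004, -0.004, -1.0]]
contact_force: [5.6, -4.3, -4.0]
grip_width: 0.0166
gripper_force: 28.0
```

Emit:
play_rows --motion '[[[0.009,0.0063,0],0,1],[[0.0066,0.0087,0],0,1],[[0.0036,0.0104,0],0,1],[[0.0002,0.011,0],0,1],[[-0.0033,0.0105,0],0,1]]'

```text
time: 9.95
position: [0.4748, -0.1021, 0.2032]
eef_rot: [[-1.0, 0.0, -0.002], [0.0, 1.0, -0.004], [0.002, -0.004, -1.0]]
contact_force: [-0.8, -6.8, -1.1]
grip_width: 0.016
gripper_force: 28.0
```

Emit:
play_rows --motion '[[[-0.0063,0.009,0],0,1],[[-0.0087,0.0066,0],0,1],[[-0.0104,0.0036,0],0,1],[[-0.011,0.0002,0],0,1],[[-0.0105,-0.0033,0],0,1]]'

```text
time: 10.45
position: [0.5197, -0.0842, 0.2026]
eef_rot: [[-1.0, -0.0, -0.007], [-0.0, 1.0, -0.0], [0.007, -0.0, -1.0]]
contact_force: [-7.2, 0.5, 4.4]
grip_width: 0.0163
gripper_force: 28.0
```

Emit:
play_rows --motion '[[[-0.009,-0.0063,0],0,1],[[-0.0066,-0.0087,0],0,1],[[-0.0036,-0.0104,0],0,1],[[-0.0002,-0.011,0],0,1],[[0.0033,-0.0105,0],0,1]]'

```text
time: 10.95
position: [0.5392, -0.1301, 0.2031]
eef_rot: [[-1.0, 0.001, 0.0], [0.001, 1.0, 0.003], [-0.0, 0.003, -1.0]]
contact_force: [2.3, 6.1, 0.6]
grip_width: 0.0163
gripper_force: 28.0
```

Emit:
play_rows --motion '[[[0.0063,-0.009,0],0,1],[[0.0087,-0.0066,0],0,1],[[0.0104,-0.0036,0],0,1],[[0.011,-0.0002,0],0,1],[[0.0105,0.0033,0],0,1]]'

```text
time: 11.45
position: [0.4936, -0.1494, 0.2036]
eef_rot: [[-1.0, 0.001, 0.004], [0.001, 1.0, -0.004], [-0.004, -0.004, -1.0]]
contact_force: [6.2, -3.5, -4.8]
grip_width: 0.0162
gripper_force: 28.0
```

Emit:
play_rows --motion '[[[0.009,0.0063,0],0,1],[[0.0066,0.0087,0],0,1],[[0.0036,0.0104,0],0,1],[[0.0002,0.011,0],0,1],[[-0.0033,0.0105,0],0,1]]'

```text
time: 11.95
position: [0.4748, -0.1021, 0.2032]
eef_rot: [[-1.0, 0.0, -0.002], [0.0, 1.0, -0.004], [0.002, -0.004, -1.0]]
contact_force: [0.0, -7.3, -1.6]
grip_width: 0.0158
gripper_force: 28.0
```

Emit:
play_rows --motion '[[[-0.0063,0.009,0],0,1],[[-0.0087,0.0066,0],0,1],[[-0.0104,0.0036,0],0,1],[[-0.011,0.0002,0],0,1],[[-0.0105,-0.0033,0],0,1]]'

```text
time: 12.45
position: [0.5198, -0.0842, 0.2026]
eef_rot: [[-1.0, -0.0, -0.007], [-0.0, 1.0, -0.0], [0.007, -0.0, -1.0]]
contact_force: [-6.9, 0.9, 5.3]
grip_width: 0.0157
gripper_force: 28.0
```

Emit:
play_rows --motion '[[[-0.009,-0.0063,0],0,1],[[-0.0066,-0.0087,0],0,1],[[-0.0036,-0.0104,0],0,1],[[-0.0002,-0.011,0],0,1],[[0.0033,-0.0105,0],0,1]]'

```text
time: 12.95
position: [0.5392, -0.1301, 0.2031]
eef_rot: [[-1.0, 0.001, 0.0], [0.001, 1.0, 0.003], [-0.0, 0.003, -1.0]]
contact_force: [3.1, 6.0, 1.1]
grip_width: 0.0161
gripper_force: 28.0
```

```bash
python3 - <<'E'
from h import *
b=shot('top');a=shot('scene');o=bot.observe();print(o['position'],o['contact_force'],o['time'])
print(tilt(b),tilt(a,(225,155,290,210)))
i1=cv2.resize(b['img'][185:255,195:245,::-1],None,fx=8,fy=8,interpolation=2);i2=cv2.resize(a['img'][145:215,275:325,::-1],None,fx=8,fy=8,interpolation=2)
cv2.imwrite('pics/d1.png',np.hstack([i1,i2]))
E
```

```text
[ 0.53867924 -0.13139975  0.2031498 ] [2.75247897 2.35958481 1.17136417] 13.05
(np.float64(41.48569954138748), np.float64(3.8671666779569986), 580, np.float64(0.00045052149740533947)) (np.float64(40.927195643025776), np.float64(4.295312582164005), 358, np.float64(0.000668870003955309))
```

View pics/d1.png

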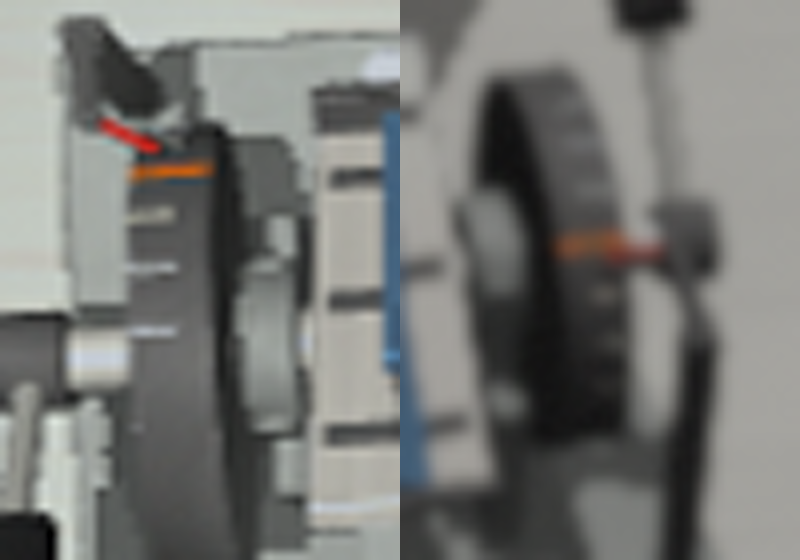

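Both crops show the orange line about 3–4° short of the pointer (top: orange (172,172) vs tip (155,150); scene: orange (585,242) vs pointer (620,252)), in agreement with ~41.3°. One more turn.

Emit:
play_rows --motion '[[[0.0063,-0.009,0],0,1],[[0.0087,-0.0066,0],0,1],[[0.0104,-0.0036,0],0,1],[[0.011,-0.0002,0],0,1],[[0.0105,0.0033,0],0,1]]'

```text
time: 13.55
position: [0.4936, -0.1494, 0.2036]
eef_rot: [[-1.0, 0.001, 0.004], [0.001, 1.0, -0.004], [-0.004, -0.004, -1.0]]
contact_force: [6.0, -4.1, -4.3]
grip_width: 0.0163
gripper_force: 28.0
```

Emit:
play_rows --motion '[[[0.009,0.0063,0],0,1],[[0.0066,0.0087,0],0,1],[[0.0036,0.0104,0],0,1],[[0.0002,0.011,0],0,1],[[-0.0033,0.0105,0],0,1]]'

```text
time: 14.05
position: [0.4748, -0.1021, 0.2032]
eef_rot: [[-1.0, -0.0, -0.002], [-0.0, 1.0, -0.005], [0.002, -0.005, -1.0]]
contact_force: [0.1, -6.5, -2.5]
grip_width: 0.0163
gripper_force: 28.0
```

Emit:
play_rows --motion '[[[-0.0063,0.009,0],0,1],[[-0.0087,0.0066,0],0,1],[[-0.0104,0.0036,0],0,1],[[-0.011,0.0002,0],0,1],[[-0.0105,-0.0033,0],0,1]]'

```text
time: 14.55
position: [0.5197, -0.0843, 0.2026]
eef_rot: [[-1.0, -0.0, -0.007], [-0.0, 1.0, -0.001], [0.007, -0.001, -1.0]]
contact_force: [-6.4, 1.1, 4.6]
grip_width: 0.0163
gripper_force: 28.0
```

Emit:
play_rows --motion '[[[-0.009,-0.0063,0],0,1],[[-0.0066,-0.0087,0],0,1],[[-0.0036,-0.0104,0],0,1],[[-0.0002,-0.011,0],0,1],[[0.0033,-0.0105,0],0,1]]'

```text
time: 15.05
position: [0.5392, -0.1302, 0.2031]
eef_rot: [[-1.0, 0.0, 0.0], [0.0, 1.0, 0.002], [-0.0, 0.002, -1.0]]
contact_force: [3.1, 5.9, 0.3]
grip_width: 0.016
gripper_force: 28.0
```

```bash
python3 - <<'E'
from h import *
a=shot('scene');b=shot('top');w=shot('wrist');o=bot.observe();print(o['position'],o['contact_force'],o['time'],o['joints'])
print(tilt(b),tilt(a,(225,155,290,210)))
for n,c,box in(('top',b,(195,185,245,255)),('scene',a,(275,145,325,215))):
    h=cv2.cvtColor(c['img'],cv2.COLOR_RGB2HSV)
    M=np.zeros(h.shape[:2],bool);M[box[1]:box[3],box[0]:box[2]]=1
    for k,m in(('orange',(h[...,0]>7)&(h[...,0]<20)&(h[...,1]>120)&M),('red',((h[...,0]<=5)|(h[...,0]>172))&(h[...,1]>120)&M)):
        ys,xs=np.nonzero(m)
        if len(xs): print(n,k,len(xs),xs.mean(),ys.mean(),xs.min(),xs.max(),ys.min(),ys.max())
i1=cv2.resize(b['img'][190:215,200:228,::-1],None,fx=14,fy=14,interpolation=0);i2=cv2.resize(a['img'][165:190,290:318,::-1],None,fx=14,fy=14,interpolation=0)
cv2.imwrite('pics/d2.png',np.hstack([i1,i2]))
for z in (.13,.16): print(proj(w,[.59,.1,z]))
E
```

```text
[ 0.53871693 -0.13130396  0.20317471] [ 1.13963547  2.03852538 -0.26449502] 15.2 [-3.63597984e-01  3.27277757e-01  1.65042471e+00 -9.13920397e-05
  1.16401257e+00 -1.93312398e+00]
(np.float64(44.65155425980738), np.float64(4.19114672109442), 555, np.float64(0.00043849499630797383)) (np.float64(55.43108275212064), np.float64(120.20893708769695), 273, np.float64(0.004244763720042962))
top orange 16 216.5 204.875 212 221 204 206
top red 13 210.76923076923077 201.6153846153846 208 214 200 203
scene orange 13 297.2307692307692 176.53846153846155 294 300 176 177
scene red 2 301.5 176.5 301 302 176 177
[531.66933157 265.97666603]
[568.56571825 287.63890601]
```

View pics/d2.png

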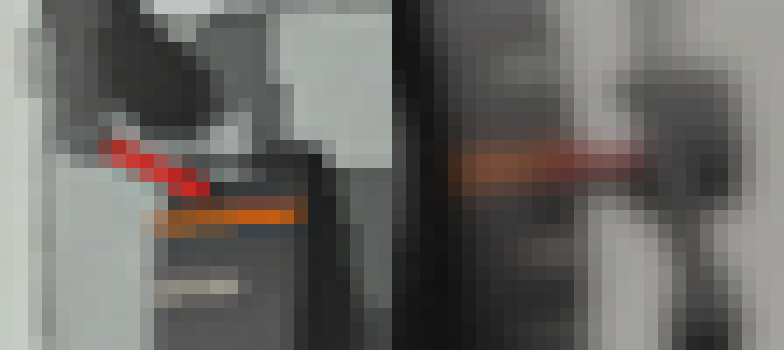

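Now the pointer and orange line nearly coincide in both views (top: tip (214,203), orange (216,205); scene: both at row 176.5). I'll let go and look closely with the wrist camera.

Emit:
play_rows --motion '[[[0,0,0],0,-1],[[0,0,0],0,-1],[[0,0,0],0,-1],[[0,0,0],0,-1],[[0,0,-0.02],0,-1]]'

```text
time: 15.7
position: [0.5368, -0.1309, 0.2211]
eef_rot: [[-1.0, 0.001, -0.005], [0.001, 1.0, 0.001], [0.005, 0.001, -1.0]]
contact_force: [0.0, -0.4, -0.4]
grip_width: 0.0525
gripper_force: 0.0
```

Emit:
play_rows --motion '[[[0,0,-0.04],0,-1],[[0,0,-0.04],0,-1],[[-0.01,0.045,0],0,-1],[[-0.01,0.045,0],0,-1],[[0,0.045,0],0,-1]]'

```text
time: 16.2
position: [0.56, 0.0045, 0.3037]
eef_rot: [[-1.0, 0.002, 0.002], [0.002, 1.0, -0.0], [-0.002, -0.0, -1.0]]
contact_force: [0.1, 1.4, 0.2]
grip_width: 0.0873
gripper_force: 0.0
```

Emit:
play_rows --motion '[[[0,0.045,0],0,-1],[[0,0.03,0],0,-1],[[0,0,0],0,-1],[[0,0,0],0,-1]]'

```text
time: 16.6
position: [0.5588, 0.0788, 0.3031]
eef_rot: [[-1.0, -0.001, -0.0], [-0.001, 1.0, -0.001], [0.0, -0.001, -1.0]]
contact_force: [-0.0, -0.5, 0.4]
grip_width: 0.0882
gripper_force: 0.0
```

```bash
python3 - <<'E'
from h import *
w=shot('wrist');b=shot('top');o=bot.observe();print(o['position'],o['contact_force'],o['time'],o['grip_width'])
print(np.round(w['T'],3),w['intrinsics'][0],tilt(b))
c=w;h=cv2.cvtColor(c['img'],cv2.COLOR_RGB2HSV)
for k,m in(('orange',(h[...,0]>7)&(h[...,0]<20)&(h[...,1]>150)),('red',((h[...,0]<=5)|(h[...,0]>172))&(h[...,1]>150)&(h[...,2]>80))):
    n,l,s,ct=cv2.connectedComponentsWithStats(m.astype(np.uint8))
    for i in range(1,n):
        if s[i,4]>25: print(k,s[i],ct[i],dep(w,ct[i]))
u,v=map(int,proj(w,[.59,.1,.14]));print(u,v)
u0,v0=max(0,u-75),max(0,v-75)
print(u0,v0);cv2.imwrite('pics/d3.png',cv2.resize(w['img'][v0:v0+140,u0:u0+150,::-1],None,fx=4,fy=4,interpolation=2))
E
```

```text
[0.55893218 0.0775681  0.30305924] [-0.14808796 -1.04631347 -0.18041558] 16.7 0.08758636287998944
[[-0.002 -0.958 -0.288  0.48 ]
 [ 1.    -0.002  0.     0.08 ]
 [-0.001 -0.288  0.958  0.452]
 [ 0.     0.     0.     1.   ]] [303.60178744   0.         251.46236307] (np.float64(88.59163357547415), np.float64(-101.43848898807452), 161, np.float64(0.002405247357452244))
orange [405 287  38  63 595] [428.11596639 318.91932773] [0.53285583 0.12536508 0.38712522]
orange [ 64 302  12  16  63] [ 68.66666667 308.95238095] [0.52987368 0.03469647 0.38735756]
orange [ 62 330  17  20 131] [ 68.1221374  339.55725191] [0.53556987 0.03589591 0.39132741]
orange [421 363  73  21 627] [457.53907496 374.44816587] [0.54038033 0.12813252 0.39654381]
orange [489 365  23  19 210] [501.11428571 374.08095238] [0.5399471  0.13785761 0.39675807]
orange [361 367  64  17 366] [394.42076503 376.42076503] [0.54048167 0.11336704 0.39707697]
orange [348 373   9  11  31] [351.48387097 377.58064516] [0.53997465 0.1032089  0.3978907 ]
red [  0 166   7  10  44] [  2.43181818 169.68181818] [ 0.53390343 -0.12122314  0.21046773]
269 206
194 131
```

View pics/d3.png

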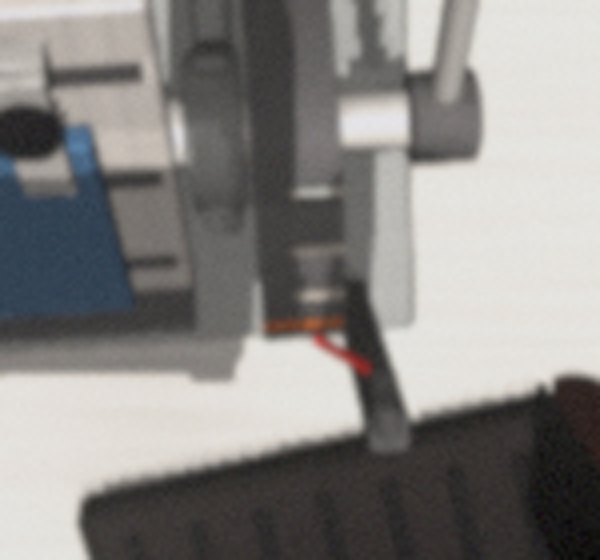

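```bash
python3 - <<'E'
from h import *
A=[shot('scene') for _ in range(12)];c=A[0]
I=np.mean([x['img'].astype(float) for x in A],0)
ex=np.clip(I[...,0]-.5*(I[...,1]+I[...,2])-0,0,None)
gb=I[...,1]-I[...,2]
for u in range(292,310):
    col=ex[165:190,u].copy();base=np.median(col);col=np.clip(col-base-4,0,None)
    k=col.argmax();sl=slice(max(0,k-3),k+4);s=col[sl].sum()
    print(u,'row',round(float((np.arange(25)[sl]*col[sl]).sum()/s+165),2) if s>5 else None,round(float(col.max())),'g-b',round(float(gb[165+k,u])))
yaw=np.radians(3.9);d=np.array([-np.sin(yaw),np.cos(yaw),0])
p=dep(c,(297,176));print(p)
for t in(-.02,-.01,0,.01,.02):print(t,proj(c,p+t*d))
print('1deg dn',proj(c,p+np.array([.00108*.7,0,-.00108*.7])))
E
```

```text
292 row None 0 g-b 0
293 row None 0 g-b 0
294 row 176.71 11 g-b 6
295 row 176.67 23 g-b 12
296 row 176.57 27 g-b 13
297 row 176.46 29 g-b 13
298 row 176.38 33 g-b 14
299 row 176.25 35 g-b 16
300 row 176.16 34 g-b 14
301 row 176.17 34 g-b 8
302 row 176.25 32 g-b 5
303 row 176.22 25 g-b 4
304 row 176.14 20 g-b 3
305 row 176.09 17 g-b 3
306 row 176.05 16 g-b 2
307 row 175.97 11 g-b 2
308 row None 2 g-b 1
309 row None 0 g-b 4
[0.5958232  0.09386412 0.14314156]
-0.02 [289.03510763 177.04798195]
-0.01 [293.02246244 176.52337456]
0 [297. 176.]
0.01 [300.96786226 175.47784009]
0.02 [304.92618928 174.95687689]
1deg dn [297.04291766 176.43545929]
```

Wrist view sees the rim edge-on here (orange at crop (305,325), pointer (320,340)); the averaged scene view says about 0.7° is missing. I'll turn the wrist half round for a radial close view.

Emit:
play_rows --motion '[[[0,0,0],0.1496,-1],[[0,0,0],0.1496,-1],[[0,0,0],0.1496,-1],[[0,0,0],0.1496,-1],[[0,0,0],0.1496,-1]]'

```text
time: 17.8
position: [0.5589, 0.0785, 0.3032]
eef_rot: [[-0.728, 0.685, -0.0], [0.685, 0.728, -0.0], [-0.0, -0.0, -1.0]]
contact_force: [0.2, -0.4, 0.7]
grip_width: 0.0879
gripper_force: 0.0
```

Emit:
play_rows --motion '[[[0,0,0],0.1496,-1],[[0,0,0],0.1496,-1],[[0,0,0],0.1496,-1],[[0,0,0],0.1496,-1],[[0,0,0],0.1496,-1]]'

```text
time: 18.3
position: [0.5589, 0.0786, 0.3031]
eef_rot: [[-0.068, 0.998, -0.0], [0.998, 0.068, -0.0], [-0.0, -0.0, -1.0]]
contact_force: [0.2, -0.5, 0.5]
grip_width: 0.0881
gripper_force: 0.0
```

Emit:
play_rows --motion '[[[0,0,0],0.1496,-1],[[0,0,0],0.1496,-1],[[0,0,0],0.1496,-1],[[0,0,0],0.1496,-1],[[0,0,0],0.1496,-1]]'

```text
time: 18.8
position: [0.5589, 0.0786, 0.3031]
eef_rot: [[0.629, 0.778, -0.0], [0.778, -0.629, -0.0], [-0.0, -0.0, -1.0]]
contact_force: [0.8, -0.0, -0.5]
grip_width: 0.0874
gripper_force: 0.0
```

Emit:
play_rows --motion '[[[0,0,0],0.1496,-1],[[0,0,0],0.1496,-1],[[0,0,0],0.1496,-1],[[0,0,0],0.1496,-1],[[0,0,0],0.1496,-1]]'

```text
time: 19.3
position: [0.559, 0.0786, 0.3031]
eef_rot: [[0.99, 0.142, -0.0], [0.142, -0.99, -0.0], [-0.0, 0.0, -1.0]]
contact_force: [0.4, -0.2, 0.4]
grip_width: 0.0881
gripper_force: 0.0
```

Emit:
play_rows --motion '[[[0,0,0],0.1496,-1],[[0.035,-0.01,0],0,-1],[[0.035,-0.01,0.02],0,-1],[[0.03,0,0.03],0,-1],[[0,0,0.03],0,-1]]'

```text
time: 19.8
position: [0.6632, 0.0986, 0.2223]
eef_rot: [[1.0, -0.001, 0.004], [-0.001, -1.0, -0.0], [0.004, 0.0, -1.0]]
contact_force: [-0.8, 0.1, 0.7]
grip_width: 0.0879
gripper_force: 0.0
```

Emit:
play_rows --motion '[[[0,0,0],0,-1],[[0,0,0],0,-1],[[0,0,0],0,-1]]'

```text
time: 20.1
position: [0.6595, 0.0985, 0.2252]
eef_rot: [[1.0, -0.001, 0.002], [-0.001, -1.0, 0.0], [0.002, -0.0, -1.0]]
contact_force: [0.4, -0.0, 0.6]
grip_width: 0.0877
gripper_force: 0.0
```

```bash
python3 - <<'E'
from h import *
w=shot('wrist');o=bot.observe();print(o['position'],np.round(o['eef_rot'],4),o['contact_force'],o['time'],o['joints'])
print(np.round(w['T'],3))
u,v=map(int,proj(w,[.595,.1,.143]));print(u,v)
u0,v0=max(0,u-60),max(0,v-60)
print(u0,v0);cv2.imwrite('pics/d4.png',cv2.resize(w['img'][v0:v0+110,u0:u0+120,::-1],None,fx=5,fy=5,interpolation=2))
E
```

```text
[0.65971506 0.09845324 0.22551886] [[ 1.0e+00 -7.0e-04  3.3e-03]
 [-7.0e-04 -1.0e+00  0.0e+00]
 [ 3.3e-03 -0.0e+00 -1.0e+00]] [ 0.70112833 -0.58187748  0.64710512] 20.15 [ 4.47318599e-02  4.62161353e-01  1.37050710e+00 -1.28876809e-04
  1.30563513e+00  1.61630631e+00]
[[-0.     0.958  0.287  0.739]
 [-1.     0.    -0.     0.1  ]
 [-0.    -0.287  0.958  0.374]
 [ 0.     0.     0.     1.   ]]
251 274
191 214
```

View pics/d4.png

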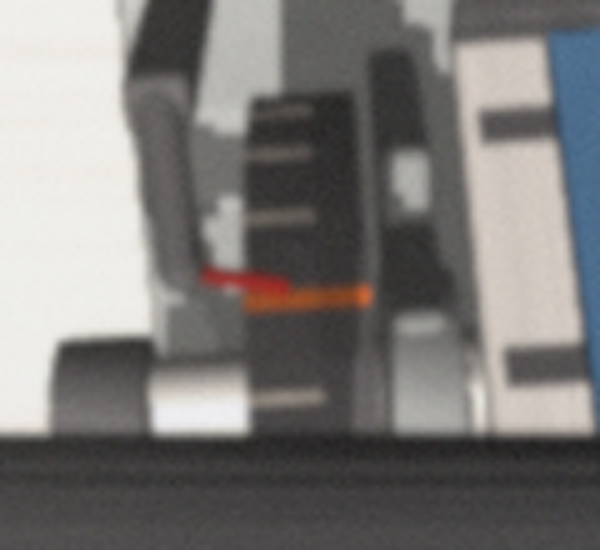

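Clear radial view: orange line crosses at crop (290,298), pointer tip at (290,287), white lines at y=111,154,216,398. So a bit more winding is needed; quantify with the drum cylinder.

```bash
python3 - <<'E'
from h import *
from scipy.optimize import least_squares
A=[shot('wrist') for _ in range(6)];c=A[0];I=np.mean([x['img'].astype(float) for x in A],0)
G=I[:,243:251].mean(1).max(1)   # brightness profile between columns
vs=[]
for v0 in(236,245,257,273.7,293.6):
    r=np.arange(int(v0)-3,int(v0)+5);p=G[r]-G[r].min();k=p>.3*p.max();vs.append((r*p)[k].sum()/p[k].sum())
print(np.round(vs,2))
ang=np.radians([-45,-30,-15,0,15])
def hit(uv,x0,z0,R):
    o,d=ray(c,uv);a=d[0]**2+d[2]**2;q=np.array([o[0]-x0,o[2]-z0]);b=q[0]*d[0]+q[1]*d[2];t=(-b-np.sqrt(b*b-a*(q@q-R*R)))/a
    P=o+t*d;return np.arctan2(P[2]-z0,P[0]-x0)
# columns 243..250 ~ u 246.5
f=lambda x:[hit((246.5,v),x[0],.1+x[1],.062)-x[2]-a for v,a in zip(vs,ang)]+[x[1]/.002*.003]
s=least_squares(f,[.55,0,.8]);print('x0,dz,phi_orange',s.x[:2],np.degrees(s.x[2]),'res deg',np.degrees(s.fun))
# pointer tip: red mask, tip region rows per column
ex=np.clip(I[...,0]-1.0*I[...,1]-15,0,None)
red=(I[...,0]-I[...,1]>35)&(I[...,1]-I[...,2]<12)
for u in range(232,256):
    r=np.arange(262,282);m=red[r,u];
    o=((I[r,u,1]-I[r,u,2])>14)
    print(u,'red',r[m].mean() if m.any() else None,m.sum(),'orange',r[o].mean() if o.any() else None)
for vt in(270.5,271,271.5):
    print(vt,[round(float(np.degrees(s.x[2]-hit((248.5,vt),s.x[0],.1+s.x[1],.062+h))),2) for h in(0,.001,.002,.003,.004)])
E
```

```text
[234.85 244.38 257.03 272.86 293.39]
x0,dz,phi_orange [ 0.5484405  -0.00405418] 43.53064887138162 res deg [-0.30877354  0.90703898  0.11676197 -0.84184801  0.12682059 -0.34843073]
232 red 268.5 4 orange None
233 red 269.5 4 orange None
234 red 269.5 4 orange None
235 red 269.5 4 orange None
236 red 269.5 4 orange None
237 red 269.5 4 orange None
238 red 269.5 4 orange None
239 red 270.0 5 orange 274.5
240 red 269.5 4 orange 274.5
241 red 269.5 4 orange 274.0
242 red 269.5 4 orange 274.0
243 red 270.0 3 orange 274.0
244 red 270.0 3 orange 274.0
245 red 270.0 3 orange 273.5
246 red 270.0 3 orange 273.5
247 red 270.0 3 orange 273.5
248 red 270.5 2 orange 273.5
249 red 271.0 1 orange 273.5
250 red None 0 orange 273.5
251 red None 0 orange 273.5
252 red None 0 orange 273.5
253 red None 0 orange 273.5
254 red None 0 orange 273.5
255 red None 0 orange 273.5
270.5 [2.79, 2.5, 2.21, 1.93, 1.66]
271 [2.38, 2.09, 1.81, 1.54, 1.27]
271.5 [1.96, 1.68, 1.41, 1.15, 0.89]
```

Emit:
play_rows --motion '[[[0.021,0,0.03],0,-1],[[0,0,0.027],0,-1],[[0,0,0],0,-1],[[0,0,0],0,-1]]'

```text
time: 20.85
position: [0.6795, 0.0984, 0.1661]
eef_rot: [[1.0, -0.001, -0.002], [-0.001, -1.0, -0.0], [-0.002, 0.0, -1.0]]
contact_force: [0.6, 0.0, 0.7]
grip_width: 0.0877
gripper_force: 0.0
```

```bash
python3 - <<'E'
from h import *
A=[shot('wrist') for _ in range(4)];w=A[0];I=np.mean([x['img'].astype(float) for x in A],0)
o=bot.observe();print(o['position'],o['time'],np.round(w['T'][:3,3],3))
u,v=map(int,proj(w,[.595,.1,.143]));print(u,v)
u0,v0=u-55,v-50
print(u0,v0);cv2.imwrite('pics/d5.png',cv2.resize(I[v0:v0+80,u0:u0+110,::-1],None,fx=7,fy=7,interpolation=2))
E
```

```text
[0.68083184 0.09847126 0.16801188] 21.05 [0.76  0.1   0.315]
251 346
196 296[ WARN:0@1.913] global loadsave.cpp:1063 imwrite_ Unsupported depth image for selected encoder is fallbacked to CV_8U.
```

View pics/d5.png

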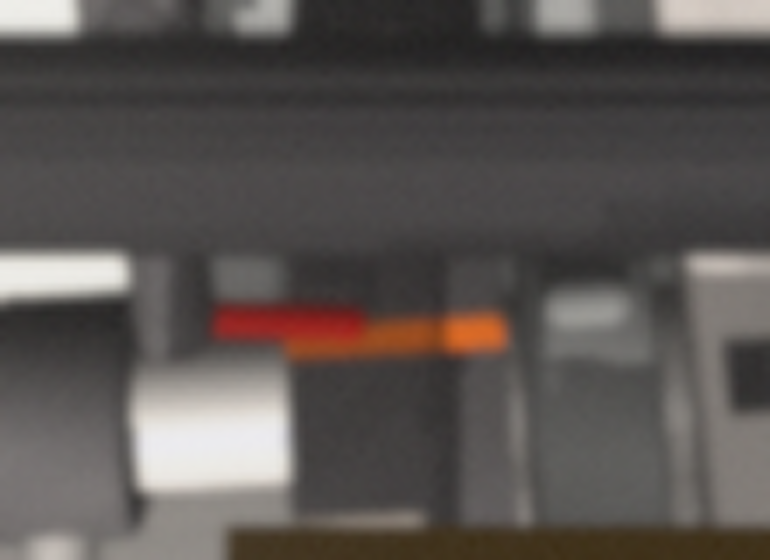

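Good radial view: pointer bar ends at crop (360,324), orange line there at ~y 338; pointer is still ahead by a little over 1°.

```bash
python3 - <<'E'
from h import *
A=[shot('wrist') for _ in range(3)];I=np.mean([x['img'].astype(float) for x in A],0);c=A[0]
R=np.arange(334,352)
pr=[];po=[]
for u in range(226,268):
    col=I[R,u];s=col[:,0]-col[:,2];s=np.clip(s-25,0,None)
    gb=col[:,1]-col[:,2]
    if s.sum()<30: continue
    v=(R*s).sum()/s.sum();k=s.argmax();t=gb[k]
    (pr if u<237 else po if 250<=u<258 else []).append((u,v))
    print(u,round(v,2),round(float(s.max())),round(float(t)),end=' | ')
pr,po=np.array(pr),np.array(po);a=np.polyfit(*pr.T,1);b=np.polyfit(*po.T,1)
print();print('slopes',a[0],b[0])
for ut in(246,247,248):print(ut,np.polyval(a,ut),np.polyval(b,ut))
p=np.array([.5485+.062*np.cos(.79),.1,.1+.062*np.sin(.79)]);q=np.array([.5485+.062*np.cos(.79-.01745),.1,.1+.062*np.sin(.79-.01745)])
print('px/deg',proj(c,p)-proj(c,q))
E
```

```text
226 341.92 28 0 | 227 341.77 70 4 | 228 341.68 86 1 | 229 341.71 90 1 | 230 341.74 90 2 | 231 341.76 90 1 | 232 341.78 91 2 | 233 341.82 89 2 | 234 341.84 90 2 | 235 341.97 92 4 | 236 342.37 91 2 | 237 343.01 98 10 | 238 343.28 100 10 | 239 343.29 99 8 | 240 343.28 103 11 | 241 343.32 101 25 | 242 343.31 100 23 | 243 343.29 102 23 | 244 343.29 104 24 | 245 343.31 103 23 | 246 343.35 104 24 | 247 343.47 97 30 | 248 343.75 98 41 | 249 343.89 97 45 | 250 343.86 98 45 | 251 343.83 97 44 | 252 343.7 95 43 | 253 343.64 95 43 | 254 343.61 96 44 | 255 343.56 96 46 | 256 343.48 94 44 | 257 343.41 89 43 | 258 343.4 87 42 | 259 343.38 105 47 | 260 343.34 136 59 | 261 343.3 151 67 | 262 343.26 152 66 | 263 343.18 152 66 | 264 343.07 151 66 | 265 342.98 150 66 | 266 343.01 142 63 | 267 343.09 107 45 | 
slopes 0.03451695793396468 -0.06363348624056135
246 342.36964176309624 344.1134896683579
247 342.40415872103017 344.0498561821173
248 342.43867567896416 343.98622269587673
px/deg [7.74746237e-05 1.73520136e+00]
```

Emit:
play_rows --motion '[[[0,0,-0.045],0,-1],[[0,0,-0.045],0,-1],[[-0.02,0,-0.045],0,-1],[[-0.022,0.042,0],0,-1],[[-0.022,0.042,0],0,-1]]'

```text
time: 21.7
position: [0.6165, 0.0145, 0.304]
eef_rot: [[1.0, 0.002, 0.005], [0.002, -1.0, -0.001], [0.005, 0.001, -1.0]]
contact_force: [-0.2, -0.9, 0.2]
grip_width: 0.0879
gripper_force: 0.0
```

Emit:
play_rows --motion '[[[-0.022,0.042,0],0,-1],[[-0.022,0.042,0],0,-1],[[-0.022,0.042,0],0,-1],[[-0.012,0.0195,0.02],0,-1],[[0,0,0.02],0,-1]]'

```text
time: 22.2
position: [0.5367, -0.134, 0.2621]
eef_rot: [[1.0, -0.004, 0.002], [-0.004, -1.0, -0.002], [0.002, 0.002, -1.0]]
contact_force: [-0.3, 1.1, 0.1]
grip_width: 0.0877
gripper_force: 0.0
```

Emit:
play_rows --motion '[[[0,0,0.0],0,-1],[[0,0,0.0],0,-1],[[0,0,0],0,-1]]'

```text
time: 22.5
position: [0.5387, -0.1307, 0.2624]
eef_rot: [[1.0, 0.0, 0.002], [0.0, -1.0, -0.001], [0.002, 0.001, -1.0]]
contact_force: [0.3, -0.1, -0.2]
grip_width: 0.0878
gripper_force: 0.0
```

Emit:
play_rows --motion '[[[0,0.0005,0.03],0,-1],[[0,0,0.029],0,-1],[[0,0,0],0,0],[[0,0,0],0,0.5],[[0,0,0],0,1]]'

```text
time: 23.0
position: [0.5392, -0.1317, 0.204]
eef_rot: [[1.0, -0.0, 0.003], [-0.0, -1.0, -0.001], [0.003, 0.001, -1.0]]
contact_force: [-0.2, -0.0, 1.7]
grip_width: 0.0675
gripper_force: 0.0
```

Emit:
play_rows --motion '[[[0,0,0.0],0,1],[[0,0,0.0],0,1],[[0,0,0],0,1],[[0,0,0],0,1],[[0,0,0],0,1]]'

```text
time: 23.5
position: [0.5378, -0.1315, 0.2023]
eef_rot: [[1.0, -0.001, 0.0], [-0.001, -1.0, -0.0], [0.0, 0.0, -1.0]]
contact_force: [1.0, 0.3, -0.7]
grip_width: 0.0274
gripper_force: 0.0
```

Emit:
play_rows --motion '[[[0,0,0.0],0,1],[[0,0,0],0,1]]'

```text
time: 23.7
position: [0.5377, -0.1312, 0.2021]
eef_rot: [[1.0, -0.001, -0.0], [-0.001, -1.0, 0.001], [-0.0, -0.001, -1.0]]
contact_force: [-0.4, 0.9, 0.9]
grip_width: 0.016
gripper_force: 28.0
```

Emit:
play_rows --motion '[[[-0.0063,0.009,0],0,1],[[-0.0087,0.0066,0],0,1],[[-0.0104,0.0036,0],0,1],[[-0.011,0.0002,0],0,1],[[-0.0105,-0.0033,0],0,1]]'

```text
time: 24.2
position: [0.4931, -0.1496, 0.2026]
eef_rot: [[1.0, -0.001, 0.005], [-0.001, -1.0, -0.004], [0.005, 0.004, -1.0]]
contact_force: [6.5, -3.5, -5.4]
grip_width: 0.0161
gripper_force: 28.0
```

Emit:
play_rows --motion '[[[-0.009,-0.0063,0],0,1],[[-0.0045,-0.0058,0],0,1],[[0,0,0],0,1],[[0,0,0],0,1]]'

```text
time: 24.6
position: [0.4772, -0.137, 0.2024]
eef_rot: [[1.0, -0.0, -0.0], [-0.0, -1.0, -0.003], [-0.0, 0.003, -1.0]]
contact_force: [-0.5, -4.8, -0.4]
grip_width: 0.0158
gripper_force: 28.0
```

```bash
python3 - <<'E'
from h import *
B=[shot('top') for _ in range(3)];o=bot.observe();print(o['position'],o['contact_force'],o['time'])
print([tilt(b)[0] for b in B])
A=[shot('scene') for _ in range(8)];I=np.mean([x['img'].astype(float) for x in A],0)
ex=np.clip(I[...,0]-.5*(I[...,1]+I[...,2]),0,None)
for u in range(294,308):
    col=ex[165:190,u].copy();col=np.clip(col-np.median(col)-4,0,None)
    k=col.argmax();sl=slice(max(0,k-3),k+4);s=col[sl].sum()
    print(u,round(float((np.arange(25)[sl]*col[sl]).sum()/s+165),2) if s>5 else None,end=' ')
E
```

```text
[ 0.47722669 -0.1370653   0.20232108] [-1.09152925 -4.4550375   0.02387466] 24.75
[np.float64(45.766186132271606), np.float64(45.2917361391451), np.float64(45.268137316877656)]
294 177.25 295 177.18 296 177.09 297 176.98 298 176.85 299 176.71 300 176.55 301 176.36 302 176.23 303 176.11 304 176.01 305 175.96 306 175.93 307 175.88
```

Emit:
play_rows --motion '[[[0,0,0],0,-1],[[0,0,0],0,-1],[[0,0,0],0,-1],[[0,0,0],0,-1],[[0,0,-0.03],0,-1]]'

```text
time: 25.65
position: [0.4748, -0.1341, 0.2293]
eef_rot: [[1.0, -0.001, -0.007], [-0.001, -1.0, 0.003], [-0.007, -0.003, -1.0]]
contact_force: [-0.4, -0.1, -0.5]
grip_width: 0.0528
gripper_force: 0.0
```

Emit:
play_rows --motion '[[[0,0,-0.035],0,-1],[[0,0,-0.035],0,-1],[[0.029,-0.0336,0],0,-1],[[0.029,-0.0336,0],0,-1],[[0.029,-0.0336,0],0,-1]]'

```text
time: 26.15
position: [0.5654, -0.0336, 0.3028]
eef_rot: [[1.0, -0.002, 0.001], [-0.002, -1.0, -0.0], [0.001, 0.0, -1.0]]
contact_force: [-0.1, -0.4, 0.1]
grip_width: 0.0875
gripper_force: 0.0
```

Emit:
play_rows --motion '[[[0.029,-0.0336,0],0,-1],[[0.029,-0.0336,0],0,-1],[[0.029,-0.0336,0],0,-1],[[0.03,-0.0336,0],0,-1],[[0,0,0.045],0,-1]]'

```text
time: 26.65
position: [0.6896, 0.1046, 0.2629]
eef_rot: [[1.0, 0.003, 0.016], [0.003, -1.0, 0.003], [0.016, -0.003, -1.0]]
contact_force: [-0.4, -1.1, -0.2]
grip_width: 0.0878
gripper_force: 0.0
```

Emit:
play_rows --motion '[[[0,0,0.045],0,-1],[[0,0,0.044],0,-1],[[0,0,0],0,0],[[0,0,0],0,0],[[0,0,0],0,0]]'

```text
time: 27.15
position: [0.6835, 0.0997, 0.171]
eef_rot: [[1.0, -0.001, 0.004], [-0.001, -1.0, 0.0], [0.004, -0.0, -1.0]]
contact_force: [0.3, 0.8, 0.5]
grip_width: 0.0672
gripper_force: 0.0
```

```bash
cat >m.py <<'E'
from h import *
A=[shot('wrist') for _ in range(3)];I=np.mean([x['img'].astype(float) for x in A],0);c=A[0]
o=bot.observe();print(o['position'],np.round(o['eef_rot'][:,2],4),o['time'],o['grip_width'],proj(c,[.595,.1,.143]))
R=np.arange(332,358)
for u in range(226,268):
    col=I[R,u];s=np.clip(col[:,0]-col[:,2]-25,0,None);gb=col[:,1]-col[:,2]
    if s.sum()>30: print(u,round((R*s).sum()/s.sum(),2),round(float(gb[s.argmax()])),end=' | ')
cv2.imwrite('pics/d6.png',cv2.resize(I[296:376,196:306,::-1].astype(np.uint8),None,fx=7,fy=7,interpolation=2))
b=shot('top');P=cloud(b,(175,235,215,290)).reshape(-1,3);h=b['img'][235:290,175:215].reshape(-1,3).max(1)
q=P[(h<60)&(P[:,2]>.12)&(P[:,2]<.2)];print('\npad',len(q),q.mean(0),q.min(0),q.max(0))
E
python3 m.py
```

```text
[0.68327023 0.09959906 0.17103696] [ 4.6e-03  2.0e-04 -1.0e+00] 27.3 0.055045644690488824 [253.28714852 346.07788228]
228 342.06 1 | 229 341.8 0 | 230 341.66 2 | 231 341.62 4 | 232 341.63 3 | 233 341.66 2 | 234 341.7 4 | 235 341.72 1 | 236 341.75 1 | 237 341.78 2 | 238 341.99 4 | 239 342.22 5 | 240 342.33 10 | 241 342.33 4 | 242 342.34 9 | 243 342.33 9 | 244 342.34 7 | 245 342.35 7 | 246 342.37 6 | 247 342.37 5 | 248 342.38 9 | 249 342.34 22 | 250 342.28 32 | 251 342.15 43 | 252 342.08 44 | 253 341.96 44 | 254 341.88 43 | 255 341.85 45 | 256 341.81 42 | 257 341.78 43 | 258 341.76 41 | 259 341.69 38 | 260 341.67 44 | 261 341.62 52 | 262 341.51 59 | 263 341.4 61 | 264 341.36 64 | 265 341.32 65 | 266 341.27 63 | 267 341.25 62 | m.py:10: RuntimeWarning: Mean of empty slice.
  q=P[(h<60)&(P[:,2]>.12)&(P[:,2]<.2)];print('\npad',len(q),q.mean(0),q.min(0),q.max(0))
  ret = um.true_divide(
Traceback (most recent call last):
  File "m.py", line 10, in <module>
    q=P[(h<60)&(P[:,2]>.12)&(P[:,2]<.2)];print('\npad',len(q),q.mean(0),q.min(0),q.max(0))
                                                                        ~~~~~^^^
ValueError: zero-size array to reduction operation minimum which has no identity
```

Tip and orange line now agree within ~0.2°. Now the lever: shut fingers, come over the pad (surface centre ≈ (0.486, 0.1355, 0.167)).

Emit:
play_rows --motion '[[[0,0,-0.043],0,1],[[0,0,-0.043],0,1],[[-0.02,0,-0.04],0,1],[[-0.042,-0.009,0],0,1],[[-0.042,-0.009,0],0,1]]' --grip_force 10

```text
time: 27.85
position: [0.5782, 0.1177, 0.2971]
eef_rot: [[1.0, -0.002, 0.006], [-0.002, -1.0, 0.001], [0.006, -0.001, -1.0]]
contact_force: [-1.1, 0.7, -0.6]
grip_width: 0.0109
gripper_force: 0.0
```

Emit:
play_rows --motion '[[[-0.042,-0.009,0],0,1],[[-0.042,-0.009,0],0,1],[[-0.004,0,0.02],0,1],[[0,0,0.02],0,1],[[0,0,0],0,1]]'

```text
time: 28.35
position: [0.4878, 0.1356, 0.2533]
eef_rot: [[1.0, -0.001, -0.002], [-0.001, -1.0, -0.0], [-0.002, 0.0, -1.0]]
contact_force: [-0.7, -0.0, -0.0]
grip_width: 0.0004
gripper_force: 0.0
```

Emit:
play_rows --motion '[[[0,0,0.03],0,1],[[0,0,0],0,1],[[0,0,0],0,1],[[0,0,0],0,1]]'

```text
time: 28.75
position: [0.4907, 0.1358, 0.2257]
eef_rot: [[1.0, -0.001, 0.002], [-0.001, -1.0, 0.0], [0.002, -0.0, -1.0]]
contact_force: [-0.4, 0.1, 1.0]
grip_width: 0.0008
gripper_force: 0.0
```

```bash
python3 - <<'E'
from h import *
w=shot('wrist','w5.png');o=bot.observe();print(o['position'],o['contact_force'],o['time'],o['grip_width'],proj(w,[.486,.1355,.167]))
a=shot('scene')
cv2.imwrite('pics/p1.png',np.hstack([cv2.resize(a['img'][110:200,270:340,::-1],(466,600)),cv2.resize(w['img'][150:384,192:320,::-1],(328,600))]))
E
```

```text
[0.49075428 0.13584753 0.22570316] [ 0.3971323   0.26322535 -0.31060566] 28.8 0.0006524805503177334 [254.12982567 220.7726159 ]
```

View pics/p1.png

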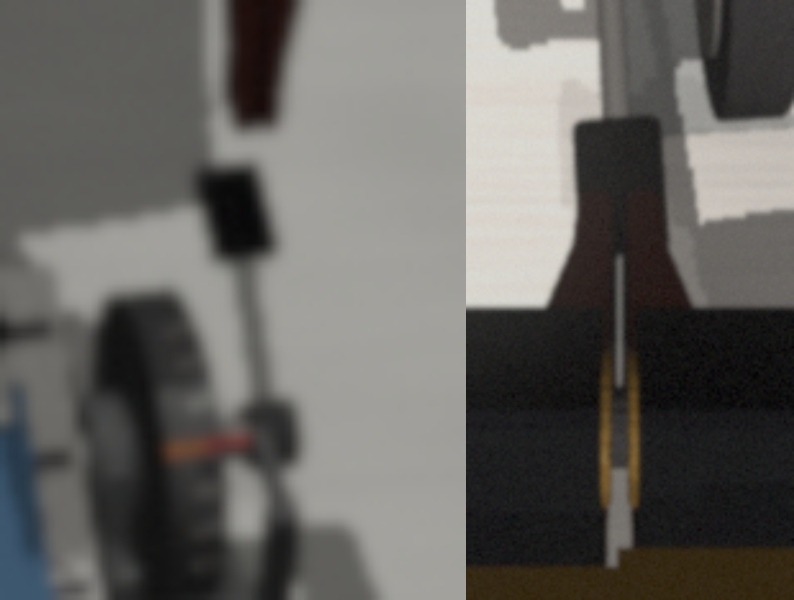

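The shut fingertips stand over the pad, centred across it (wrist crop: pad at (618,155), fingers at (620,220)). Lower to near contact.

Emit:
play_rows --motion '[[[0,0,0.02],0,1],[[0,0,0.014],0,1],[[0,0,0],0,1],[[0,0,0],0,1]]'

```text
time: 29.25
position: [0.49, 0.1358, 0.1908]
eef_rot: [[1.0, -0.001, 0.0], [-0.001, -1.0, -0.0], [0.0, 0.0, -1.0]]
contact_force: [0.1, -0.3, 0.7]
grip_width: 0.0003
gripper_force: 0.0
```

Emit:
play_rows --motion '[[[0,0,0.002],0,1],[[0,0,0.002],0,1],[[0,0,0.002],0,1],[[0,0,0],0,1],[[0,0,0],0,1]]'

```text
time: 29.75
position: [0.4898, 0.1358, 0.1843]
eef_rot: [[1.0, -0.001, 0.0], [-0.001, -1.0, -0.0], [0.0, 0.0, -1.0]]
contact_force: [-0.8, 0.6, 0.8]
grip_width: 0.0007
gripper_force: 0.4
```

Emit:
play_rows --motion '[[[-0.0012,0,0.002],0,1],[[-0.0012,0,0.002],0,1],[[0,0,0],0,1]]'

```text
time: 30.05
position: [0.487, 0.1357, 0.1804]
eef_rot: [[1.0, -0.001, 0.0], [-0.001, -1.0, -0.0], [0.0, 0.0, -1.0]]
contact_force: [-0.7, -0.1, 4.9]
grip_width: 0.0004
gripper_force: 2.2
```

Emit:
play_rows --motion '[[[-0.0017,0,0.002],0,1],[[-0.0017,0,0.002],0,1],[[-0.0017,0,0.002],0,1],[[0,0,0],0,1]]'

```text
time: 30.45
position: [0.4818, 0.1355, 0.1743]
eef_rot: [[1.0, -0.001, -0.0], [-0.001, -1.0, -0.001], [-0.0, 0.001, -1.0]]
contact_force: [-0.5, -1.2, 4.1]
grip_width: 0.0005
gripper_force: 2.0
```

Emit:
play_rows --motion '[[[-0.0017,0,0.002],0,1],[[-0.0017,0,0.002],0,1],[[-0.0017,0,0.002],0,1],[[0,0,0],0,1]]'

```text
time: 30.85
position: [0.4772, 0.1354, 0.1682]
eef_rot: [[1.0, -0.001, 0.001], [-0.001, -1.0, -0.001], [0.001, 0.001, -1.0]]
contact_force: [-0.1, -1.8, 3.8]
grip_width: -0.0
gripper_force: 1.7
```

Emit:
play_rows --motion '[[[-0.0016,0,0.002],0,1],[[-0.0016,0,0.002],0,1],[[0,0,0],0,1]]'

```text
time: 31.15
position: [0.474, 0.1358, 0.164]
eef_rot: [[1.0, -0.001, 0.0], [-0.001, -1.0, 0.0], [0.0, -0.0, -1.0]]
contact_force: [1.6, -3.0, 2.3]
grip_width: 0.0007
gripper_force: 1.5
```

Emit:
play_rows --motion '[[[-0.0014,0.0008,0.002],0,1],[[-0.0014,0.0007,0.002],0,1],[[0,0,0],0,1]]'

```text
time: 31.45
position: [0.4709, 0.1347, 0.1599]
eef_rot: [[1.0, -0.001, -0.0], [-0.001, -1.0, 0.001], [-0.0, -0.001, -1.0]]
contact_force: [1.6, 1.9, 2.8]
grip_width: 0.0005
gripper_force: 1.4
```

Emit:
play_rows --motion '[[[-0.0008,0,0.0015],0,1],[[0,0,0],0,1]]'

```text
time: 31.65
position: [0.47, 0.1345, 0.1585]
eef_rot: [[1.0, -0.001, -0.0], [-0.001, -1.0, 0.0], [-0.0, -0.0, -1.0]]
contact_force: [0.8, 2.1, 2.2]
grip_width: 0.0003
gripper_force: 1.5
```

```bash
python3 - <<'E'
from h import *
a=shot('scene');o=bot.observe();print(o['position'],o['contact_force'],o['wrist_torque'],o['time'])
dk=(a['img'].max(2)<75)
P=cloud(a,(290,130,325,185)).reshape(-1,3);m=dk[130:185,290:325].ravel()
q=P[m&(P[:,1]>.122)&(P[:,1]<.155)&(P[:,0]<.51)&(P[:,2]>.11)&(P[:,2]<.2)]
print(len(q),q.mean(0),q.min(0),q.max(0)); print(np.round(q[np.argsort(q[:,2])][::max(1,len(q)//15)],3))
E
```

```text
[0.47002194 0.13443354 0.15852514] [1.73457536 1.40400762 2.92987011] [ 0.27651226 -0.07709517 -0.05965332] 31.7
188 [0.47734276 0.13200768 0.16363816] [0.44955882 0.12214399 0.128837  ] [0.48858259 0.1443607  0.19735484]
[[0.479 0.134 0.129]
 [0.469 0.122 0.139]
 [0.483 0.135 0.141]
 [0.475 0.124 0.143]
 [0.454 0.125 0.145]
 [0.474 0.126 0.149]
 [0.479 0.138 0.155]
 [0.48  0.132 0.159]
 [0.482 0.129 0.163]
 [0.48  0.129 0.169]
 [0.478 0.137 0.173]
 [0.482 0.141 0.178]
 [0.479 0.138 0.183]
 [0.482 0.124 0.186]
 [0.482 0.142 0.191]
 [0.478 0.14  0.194]]
```

Emit:
play_rows --motion '[[[-0.0007,0,0.0015],0,1],[[0,0,0],0,1]]'

```text
time: 31.9
position: [0.4692, 0.1343, 0.157]
eef_rot: [[1.0, -0.001, -0.0], [-0.001, -1.0, 0.0], [-0.0, -0.0, -1.0]]
contact_force: [0.6, 2.5, 3.1]
grip_width: 0.0003
gripper_force: 1.5
```

Emit:
play_rows --motion '[[[-0.0007,0,0.0015],0,1],[[0,0,0],0,1]]'

```text
time: 32.1
position: [0.4685, 0.1343, 0.1555]
eef_rot: [[1.0, -0.001, -0.0], [-0.001, -1.0, -0.0], [-0.0, 0.0, -1.0]]
contact_force: [1.0, 1.8, 3.0]
grip_width: 0.0007
gripper_force: 1.6
```

Emit:
play_rows --motion '[[[-0.0006,0,0.0012],0,1],[[0,0,0],0,1]]'

```text
time: 32.3
position: [0.468, 0.1342, 0.1543]
eef_rot: [[1.0, -0.001, -0.0], [-0.001, -1.0, -0.0], [-0.0, 0.0, -1.0]]
contact_force: [1.0, 1.1, 3.3]
grip_width: 0.0003
gripper_force: 1.6
```

Emit:
play_rows --motion '[[[-0.0006,0,0.0015],0,1],[[0,0,0],0,1]]'

```text
time: 32.5
position: [0.4673, 0.1342, 0.1527]
eef_rot: [[1.0, -0.001, -0.0], [-0.001, -1.0, -0.0], [-0.0, 0.0, -1.0]]
contact_force: [-0.1, 1.3, 4.1]
grip_width: 0.0005
gripper_force: 1.6
```

Emit:
play_rows --motion '[[[-0.0006,0,0.0015],0,1],[[0,0,0],0,1]]'

```text
time: 32.7
position: [0.4667, 0.1342, 0.1512]
eef_rot: [[1.0, -0.001, -0.001], [-0.001, -1.0, -0.0], [-0.001, 0.0, -1.0]]
contact_force: [0.1, 0.7, 3.0]
grip_width: 0.0002
gripper_force: 1.7
```

Emit:
play_rows --motion '[[[-0.0005,0,0.0012],0,1],[[0,0,0],0,1]]'

```text
time: 32.9
position: [0.4662, 0.1342, 0.1501]
eef_rot: [[1.0, -0.001, -0.0], [-0.001, -1.0, -0.0], [-0.0, 0.0, -1.0]]
contact_force: [0.4, 2.0, 4.4]
grip_width: 0.0002
gripper_force: 1.8
```

Emit:
play_rows --motion '[[[-0.0005,0,0.0015],0,1],[[0,0,0],0,1]]'

```text
time: 33.1
position: [0.4657, 0.1342, 0.1485]
eef_rot: [[1.0, -0.001, -0.001], [-0.001, -1.0, -0.0], [-0.001, 0.0, -1.0]]
contact_force: [0.3, 1.7, 3.8]
grip_width: 0.0004
gripper_force: 1.8
```

Emit:
play_rows --motion '[[[-0.0005,0,0.0015],0,1],[[0,0,0],0,1]]'

```text
time: 33.3
position: [0.4651, 0.1342, 0.1471]
eef_rot: [[1.0, -0.001, -0.001], [-0.001, -1.0, -0.0], [-0.001, 0.0, -1.0]]
contact_force: [-1.3, 0.9, 4.9]
grip_width: 0.0005
gripper_force: 2.1
```

Emit:
play_rows --motion '[[[-0.0003,0,0.001],0,1],[[0,0,0],0,1]]'

```text
time: 33.5
position: [0.4648, 0.1342, 0.1461]
eef_rot: [[1.0, -0.001, -0.001], [-0.001, -1.0, -0.0], [-0.001, 0.0, -1.0]]
contact_force: [-1.0, 0.8, 4.6]
grip_width: 0.0004
gripper_force: 2.5
```

Emit:
play_rows --motion '[[[-0.0004,0,0.0015],0,1],[[0,0,0],0,1]]'

```text
time: 33.7
position: [0.4642, 0.1341, 0.1446]
eef_rot: [[1.0, -0.001, -0.001], [-0.001, -1.0, -0.0], [-0.001, 0.0, -1.0]]
contact_force: [-2.7, 1.2, 4.9]
grip_width: 0.0004
gripper_force: 2.4
```

Emit:
play_rows --motion '[[[-0.0003,0,0.001],0,1],[[0,0,0],0,1]]'

```text
time: 33.9
position: [0.4639, 0.1341, 0.1437]
eef_rot: [[1.0, -0.001, -0.001], [-0.001, -1.0, -0.0], [-0.001, 0.0, -1.0]]
contact_force: [-2.6, 1.1, 7.2]
grip_width: 0.0008
gripper_force: 3.4
```

Emit:
play_rows --motion '[[[-0.0003,0,0.001],0,1],[[0,0,0],0,1]]'

```text
time: 34.1
position: [0.4638, 0.1342, 0.143]
eef_rot: [[1.0, -0.001, -0.001], [-0.001, -1.0, -0.0], [-0.001, 0.0, -1.0]]
contact_force: [-3.6, 0.6, 10.8]
grip_width: 0.0004
gripper_force: 5.0
```

It bites. About 1 mm more to reach ~15–16 N.

Emit:
play_rows --motion '[[[0,0,0.0012],0,1],[[0,0,0],0,1],[[0,0,0],0,1]]'

```text
time: 34.4
position: [0.4637, 0.1342, 0.1422]
eef_rot: [[1.0, -0.001, -0.001], [-0.001, -1.0, -0.0], [-0.001, 0.0, -1.0]]
contact_force: [-4.4, 0.4, 14.5]
grip_width: 0.0002
gripper_force: 7.0
```

Emit:
play_rows --motion '[[[0,0,0.0003],0,1],[[0,0,0],0,1],[[0,0,0],0,1]]'

```text
time: 34.7
position: [0.4637, 0.1342, 0.142]
eef_rot: [[1.0, -0.001, -0.001], [-0.001, -1.0, -0.0], [-0.001, 0.0, -1.0]]
contact_force: [-5.1, 0.0, 15.6]
grip_width: 0.0005
gripper_force: 7.5
```

Emit:
play_rows --motion '[[[0,0,-0.003],0,1],[[0,0,-0.01],0,1],[[0,0,-0.03],0,1],[[0,0,-0.04],0,1],[[0,0,-0.04],0,1]]'

```text
time: 35.2
position: [0.4635, 0.1339, 0.2653]
eef_rot: [[1.0, -0.001, -0.002], [-0.001, -1.0, -0.001], [-0.002, 0.001, -1.0]]
contact_force: [1.4, -0.2, 0.4]
grip_width: 0.0004
gripper_force: 0.0
```

Emit:
play_rows --motion '[[[-0.045,0,0],0,1],[[-0.03,-0.04,0],0,1],[[0,-0.048,0],0,1],[[0,-0.048,0],0,1],[[0,0,0],0,1]]'

```text
time: 35.7
position: [0.3893, 0.2749, 0.2648]
eef_rot: [[1.0, 0.004, 0.002], [0.004, -1.0, 0.003], [0.002, -0.003, -1.0]]
contact_force: [-0.3, -0.7, 1.0]
grip_width: 0.0007
gripper_force: 0.0
```

```bash
python3 - <<'E'
from h import *
b=shot('top');a=shot('scene');o=bot.observe();print(o['position'],o['contact_force'],o['time'])
print(tilt(b))
cv2.imwrite('pics/f.png',np.hstack([cv2.resize(b['img'][165:295,165:385,::-1],(440,260)),cv2.resize(a['img'][115:245,150:330,::-1],(360,260))]))
P=cloud(b,(180,240,205,285)).reshape(-1,3);h=b['img'][240:285,180:205].reshape(-1,3).max(1);q=P[(h<60)&(P[:,2]>.1)&(P[:,2]<.2)];print('pad',len(q),q.mean(0) if len(q) else '')
A=[shot('scene') for _ in range(6)];I=np.mean([x['img'].astype(float) for x in A],0)
ex=np.clip(I[...,0]-.5*(I[...,1]+I[...,2]),0,None)
for u in range(294,308):
    col=ex[165:190,u].copy();col=np.clip(col-np.median(col)-4,0,None)
    k=col.argmax();sl=slice(max(0,k-3),k+4);s=col[sl].sum()
    print(u,round(float((np.arange(25)[sl]*col[sl]).sum()/s+165),2) if s>5 else None,end=' ')
E
```

```text
[0.38888005 0.27078165 0.26407507] [-0.19802304 -0.71463745 -0.44071521] 35.8
(np.float64(45.82042987601811), np.float64(3.806385798435161), 595, np.float64(0.00041102856072812736))
pad 227 [0.46261718 0.13456121 0.12948978]
294 177.28 295 177.18 296 177.08 297 176.99 298 176.86 299 176.71 300 176.54 301 176.36 302 176.25 303 176.15 304 176.07 305 175.99 306 175.91 307 175.86
```

The lever stayed down (pad at z≈0.129) and the scale reads as before the clamping; nothing else was touched.

```bash
python3 -c "
from cell import bot;print(bot.finish_job())"
```

```text
the job is handed in; nothing more can be done
None
```

I set the mitre table to 45° (pointer and orange line agree to about 0.2°) with side load on the handwheel under 10 N in every reading, then pressed the clamp lever until it bit, at about 16 N, and left it down; the jar and block were not touched, and the job was handed in at about 36 s with no verdict returned.

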